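# Fetch the salt cellar from behind the mill, oil and shaker

### The job

The low wooden salt cellar at the back of the condiment tray is hemmed in by the pepper mill, the oil bottle and the steel shaker: first stand all three of these on the chopping board, then set the salt cellar on the middle of the small round steel trivet, and only then put the three back on the tray, each centred on the very cork disc on which it stood at the start. Keep everything upright, and leave the white bowl, the spice jar and the kitchen timer where they are.

Things in the scene. Friction and masses are not known exactly. Their poses are not given: they have to be found in the camera images.
- mill_mid (a point): Pepper mill of brown turned wood with a small steel ball on top, round, 143 mm tall, base 48 mm across; its waist narrows to 34 mm at 50 mm height, and between 76 and 116 mm height its head is a straight cylinder 40 mm across (grip there). Loose, about 0.2 kg. The point is on its axis, half-way up (71.5 mm above its underside); z is its axis, up.
- oil_mid (a point): Oil bottle, green glass with a black cap, round, 143 mm tall: body 48 mm across up to 85 mm, sloping shoulder to 103 mm, then the cap, a straight cylinder 32 mm across from 103 to 143 mm (grip there). Loose, about 0.3 kg. The point is on its axis, half-way up (71.5 mm above its underside); z is its axis, up.
- shaker_mid (a point): Shaker of bright steel, round, 117 mm tall: straight cylinder 46 mm across up to 98 mm, domed top above. Loose, about 0.2 kg. The point is on its axis, half-way up (58.5 mm above its underside); z is its axis, up.
- cellar_mid (a point): Salt cellar, a low round box of pale wood, 44 mm tall: straight cylinder 54 mm across up to 36 mm, slightly domed brown lid (fixed on) above. Loose, about 0.15 kg. The tall things stand 58 mm from it, axis to axis: a gripper fits over it only when they are gone. The point is on its axis, half-way up (22 mm above its underside); z is its axis, up.
- tray: Dark wooden tray, fixed, 190 (x) by 220 (y) mm, rim 20 mm high. Cork discs 54 mm across, tops 15 mm above the table, lie in it at (x, y) = (-23, 0) front, (35, 58) left, (35, -58) right and (35, 0) mm (under the cellar). Mill, oil bottle and shaker start centred (to 2 mm) on the first three in any order. Origin: centre of its underside, on the table; x to its back, away from the robot, z up.
- board: Chopping board of pale wood, fixed, 200 (x) by 260 (y) mm, 18 mm thick, with a white bowl standing near its far left corner, about (55, 85) mm. Origin: centre of its underside on the table; x points away from the robot, z up.
- trivet: Small round steel trivet, a fixed flat disc 90 mm across and 10 mm thick. A spice jar stands about 120 mm behind it, the timer about 105 mm in front. Origin: centre of its underside on the table; z up.
- ramekin: Small white ceramic bowl on the chopping board, 64 mm across, 36 mm tall, loose; to be left alone. Origin: centre of its underside.
- spice: Spice jar with a black cap, 42 mm across, 85 mm tall, loose, behind the trivet; to be left alone. Origin: centre of its underside.
- timer: Round kitchen timer, white with a metal dial and a red bar, 52 mm across, 39 mm tall, loose, in front of the trivet; to be left alone. Origin: centre of its underside.

How it is judged:
By the outcome, as a careful person would: the job done as asked, in the order asked, and still so for the second after the job is handed in, with the robot touching nothing.
It also fails if it takes over 138 s, if anything falls off the work surface, if the arm or the gripper's body presses on something with over 40 N, if the wrist force passes 120 N, or if a joint passes its speed limit or range.

### The arm

A 6-joint arm with a two-finger parallel gripper is mounted at the origin on the work surface. World frame = base frame: x ahead of the robot, y to its left, z up, the work surface at z = 0. Lengths are in m, angles in rad, forces in N, time in s.
With the tool pointing down it reaches from about 0.275 to 0.75 m from the base axis. Payload 10.2 kg.
Tool frame: the origin (TCP) lies at the very end of the fingers, on their centre line; the grasp point (between the pads) lies arm.tcp_to_grasp behind it (arm.tcp_to_grasp is the distance from the TCP to the grasp point, in m); z points along the fingers, y is the line along which they close (so a half turn about z gives the same grasp; the last joint's range is limited). The gripper opens to 88 mm and grips with 3 to 60 N. Pads are 18 mm wide; open, the fingers measure 123 mm over their backs; the gripper's body (75 mm by 187 mm) begins 45 mm behind the grasp point.
Start: joints at [1.096, 0.313, 1.498, -0, 1.331, -0.223], TCP at [0.131, 0.508, 0.239] pointing down, gripper open.
Joint ranges: [-2.94, 2.94], [-0.97, 2.17], [0.19, 2.56], [-1.23, 4.37], [0.02, 3.11], [-2.88, 2.88]. Speed limits (rad/s): [2.39, 2.39, 3.01, 3.14, 3.14, 3.14].

### API

Orientations are given as a unit quaternion [w, x, y, z].
In Python, from rig import arm gives the robot as it stands. The module is installed in compiled form; this text tells all that it offers.
- The arm moves only by the tool carry_out, never from a script. Its argument "commands" is one flat list of numbers, 7 for each row, row after row: the shift along the world's x, y, z in cm, then the turn, a rotation vector about the world's x, y, z in rad, then the finger opening in cm, from 0 to 8.81. A call has 1 to 10 rows; each row is the pose to reach, as a shift and turn from the pose commanded when the call began; what a row does not reach only later rows make up. A row lasts 1/8 s, in which the tool goes at most 62.5 mm and 10.7 degrees, less where a joint would pass 70% of its speed; a pose out of reach is approached as far as the arm can. A call with a gripper value outside its range is refused whole. The fingers move at their own pace and stop on an object; "newtons" is the grip in N (left out, the last holds). Time passes only in rows, so rows that repeat a pose let the fingers close. It gives the time, the measured TCP pose, the force, the opening and the grip force at its end, in the units of the state.
- arm.get_state(): the state, without advancing time (a new reading comes with each control period).
- arm.read_camera(name): name is "scene" or "top" or "wrist"; returns a dict with "pixels" (480x640x3 uint8, red, green, blue), "vfov" (degrees; the focal length in pixels is half the picture's height over the tangent of half this angle, whatever the lens; pixels are square), "cx", "cy" (the principal point, pixels), "R" (3x3) and "t" (3): a world point X has camera coordinates R X + t. Camera axes: x right, y down, z forward; pixel columns grow to the right and rows downward; lengths in m; the calibration is good to about 2 mm. A picture is of the moment at which its call begins. There is no depth.
- arm.finish_job(): hands the job in; it is judged then, once.
The state is a dict: "clock": time; "joint_positions": joint angles; "joint_vel": joint speeds; "tau": joint torques, N m; "ee_pos": TCP position; "tool_rot": TCP orientation; "ft_force": force on the tool from outside, world axes, zero at the start; "moment": the same for the moment, N m; "finger_gap": opening from 0.0 (shut) to 1.0 (fully open); "grasp_force": force on a finger pad.
Only numpy, scipy, OpenCV 4.12 (cv2) and the standard library are available. Lean on these libraries where they do the work, as an engineer would, in place of code of your own. Each camera call takes 0.05 s, during which the arm holds its last target. There are 200 camera calls.

## Working session

There is one attempt and no reset: what is moved stays moved. The work goes in short steps, Python scripts to look and compute and a tool call to move; the robot and the scene stay as the last step left them, time stands still between calls to the robot, and variables do not carry over. Pictures are saved under pics/ and viewed, at most 14 in all, crops included, and the job is handed in when it is done.

Besides the shell and the picture viewer there is one more tool, called after "Call:" as a command line: name --argument value ..., lists and objects as JSON in quotes. carry_out: Moves the arm, as the interface text tells. Its arguments: {"type":"object","properties":{"commands":{"type":"array"},"newtons":{"type":"number"}},"required":["commands"]}

```bash
mkdir -p pics; python3 - <<'E'
from rig import arm
import cv2,pickle
s=arm.get_state();print(s, arm.tcp_to_grasp)
d={}
for n in("scene","top"):
    c=arm.read_camera(n);d[n]=c
    cv2.imwrite(f"pics/{n}0.png",c["pixels"][:,:,::-1]);print(n,c["vfov"],c["cx"],c["cy"],c["R"],c["t"])
pickle.dump(d,open("c0.pkl","wb"))
E
```

```text
{'clock': 0.0, 'joint_positions': array([ 1.09557833e+00,  3.13428910e-01,  1.49841417e+00, -2.00476119e-05,
        1.33095601e+00, -2.23394420e-01]), 'joint_vel': array([-0.00029164,  0.00138405, -0.0015341 , -0.00187905, -0.00112707,
        0.00078264]), 'tau': array([-1.38394302e-03, -4.02215981e+01, -2.52267909e+01,  6.94187055e-02,
        3.52524931e-02, -7.78338494e-05]), 'ee_pos': array([0.13072016, 0.50822779, 0.23818047]), 'tool_rot': array([-1.97301380e-04,  1.25576962e-01,  9.92083697e-01, -5.70121710e-04]), 'ft_force': array([0.04645194, 0.74408233, 0.15055528]), 'moment': array([0.00993557, 0.01373514, 0.02715472]), 'grasp_force': 0.0, 'finger_gap': 1.0008852217896589} 0.0187
scene 55.18350834231614 322.0279449779137 233.67340593124743 [[-0.77559772  0.63099046  0.0172978 ]
 [ 0.34862655  0.45104602 -0.82159419]
 [-0.5262202  -0.63119611 -0.56981029]] [ 0.40386301 -0.12810243  1.45103846]
top 57.45643559146624 322.0231958143623 247.9837309231165 [[-0.01345427 -0.99989253  0.00582377]
 [-0.9958438   0.01287465 -0.09016306]
 [ 0.09007839 -0.00701265 -0.99590999]] [0.00650748 0.52171479 0.98486688]
```

View pics/scene0.png

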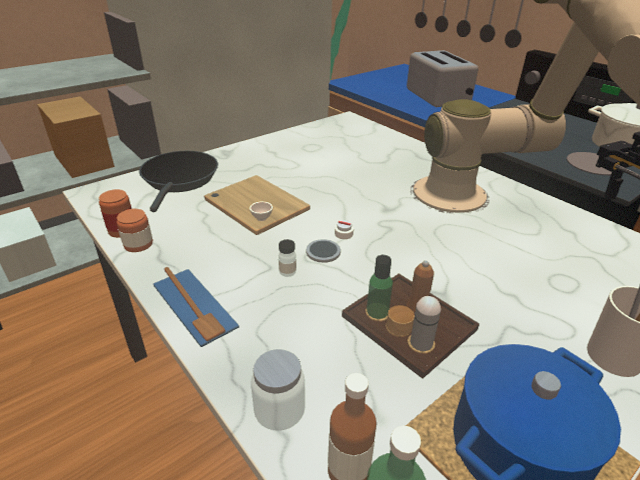

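View pics/top0.png

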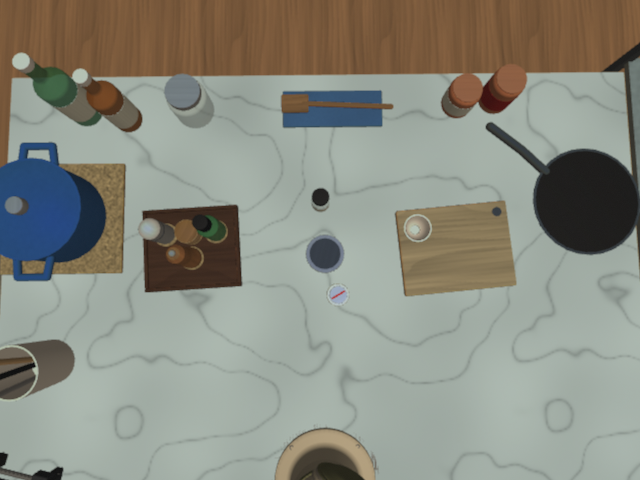

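The scene view shows the tray with the mill in front (423,280), the oil bottle on the right disc (380,288) and the shaker on the left disc (425,325). In the top view the tray is at about (193,248), the trivet at (325,253) and the board at (457,248).

```bash
cat > h.py <<'E'
import numpy as np,cv2
def ray(c,uv,z):
    uv=np.atleast_2d(np.asarray(uv,float)); f=240/np.tan(np.radians(c["vfov"])/2)
    d=np.c_[(uv[:,0]-c["cx"])/f,(uv[:,1]-c["cy"])/f,np.ones(len(uv))]@c["R"]
    o=-c["R"].T@c["t"]; return (o+d*((z-o[2])/d[:,2])[:,None])[:,:2]
def proj(c,X):
    f=240/np.tan(np.radians(c["vfov"])/2); p=c["R"]@np.asarray(X)+c["t"]
    return np.array([c["cx"],c["cy"]])+f*p[:2]/p[2]
def big(mask):
    cs,_=cv2.findContours(mask.astype(np.uint8),cv2.RETR_EXTERNAL,cv2.CHAIN_APPROX_NONE)
    return max(cs,key=cv2.contourArea)[:,0,:]
def roi(m,x0,y0,x1,y1):
    o=np.zeros_like(m);o[y0:y1,x0:x1]=m[y0:y1,x0:x1];return o
E
python3 - <<'E'
from h import *;import pickle
c=pickle.load(open("c0.pkl","rb"))["top"];p=c["pixels"];hsv=cv2.cvtColor(p,cv2.COLOR_RGB2HSV)
S,V=hsv[...,1],hsv[...,2]
def rect(m,z,n):
    k=big(m);r=cv2.minAreaRect(ray(c,k,z).astype(np.float32)*1000);print(n,r,cv2.boundingRect(k))
rect(roi((V<110)&(S>40),130,195,255,300),.02,"tray")
rect(roi((S>60),385,195,530,305),.018,"board")
def circ(m,z,n):
    k=big(m);(q,r)=cv2.minEnclosingCircle(ray(c,k,z).astype(np.float32)*1000);print(n,q,r)
circ(roi(V<150,295,228,355,278),.01,"trivet")
circ(roi(V<70,305,185,335,212),.085,"spice cap")
circ(roi(V<50,185,210,220,240),.158,"oil cap")
b=p.copy();a=b[190:305,130:345]
cv2.imwrite("pics/a.png",cv2.resize(a,None,fx=3.7,fy=3.7,interpolation=cv2.INTER_CUBIC)[:,:,::-1])
E
```

```text
tray ((526.6734008789062, 301.4553527832031), (187.88571166992188, 220.12510681152344), 3.065523147583008) (143, 205, 98, 87)
board ((519.1631469726562, -308.87481689453125), (197.55471801757812, 258.4627685546875), 4.885366439819336) (396, 201, 120, 95)
trivet (510.5801696777344, -5.676477432250977) 46.41127395629883
spice cap (628.5403442382812, 2.9524784088134766) 18.655872344970703
oil cap (563.9496459960938, 241.17974853515625) 20.526124954223633
```

View pics/a.png

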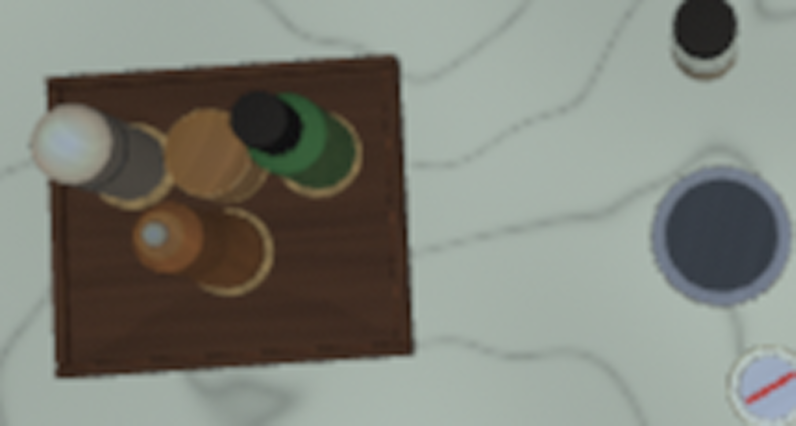

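The crop confirms the layout: tray edges from (50,75) to (412,355), with cork crescents beside each item.

Call:
carry_out --commands '[37.3,-20.8,2,0,0,0.252,8.8,37.3,-20.8,2,0,0,0.252,8.8,37.3,-20.8,2,0,0,0.252,8.8,37.3,-20.8,2,0,0,0.252,8.8,37.3,-20.8,2,0,0,0.252,8.8,37.3,-20.8,2,0,0,0.252,8.8,37.3,-20.8,2,0,0,0.252,8.8,37.3,-20.8,2,0,0,0.252,8.8,37.3,-20.8,2,0,0,0.252,8.8,37.3,-20.8,2,0,0,0.252,8.8]' --newtons 20

```text
clock: 1.35
ee_pos: [0.5028, 0.3013, 0.2588]
tool_rot: [-0.0, -0.001, 1.0, 0.0]
ft_force: [0.9, -0.4, 0.2]
finger_gap: 0.999
grasp_force: 0.0
```

```bash
python3 - <<'E'
from rig import arm
import cv2,pickle
c=arm.read_camera("wrist");pickle.dump(c,open("w1.pkl","wb"))
cv2.imwrite("pics/w1.png",c["pixels"][:,:,::-1]);s=arm.get_state();print(s["ee_pos"],s["tool_rot"],s["clock"])
E
```

```text
[0.50287017 0.30127736 0.2589101 ] [ 7.90692023e-07 -8.99870275e-04  9.99999594e-01  4.74732260e-05] 1.4
```

View pics/w1.png

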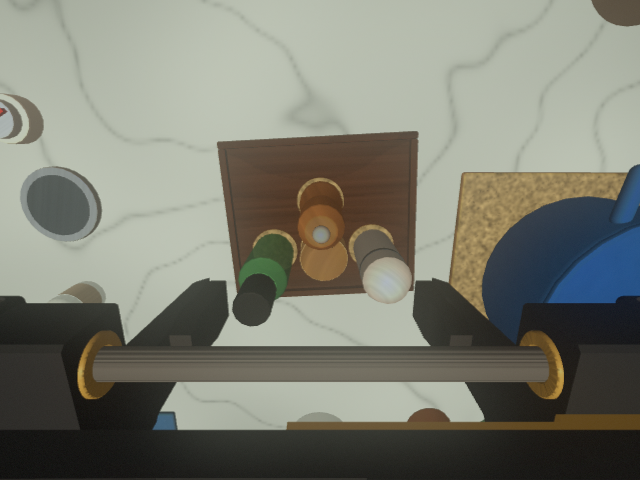

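The wrist view shows the mill ball at (321,235), oil cap centre at (251,308), shaker dome at (386,280), and near tray corners at (218,142) and (417,132).

```bash
python3 - <<'E'
from h import *;import pickle
c=pickle.load(open("w1.pkl","rb"));t=pickle.load(open("c0.pkl","rb"))["top"]
print("cam",-c["R"].T@c["t"])
for n,uv,z in [("ball",(321,235),.154),("cap",(251,308),.158),("dome",(386,280),.12),("corner R",(218,142),.02),("corner L",(417,132),.02)]: print(n,ray(c,uv,z)*1000)
print("top ball",ray(t,(130+154/3.7,190+234/3.7),.154)*1000,"cap",ray(t,(130+266/3.7,190+122/3.7),.158)*1000,"dome",ray(t,(130+72/3.7,190+144/3.7),.12)*1000)
for q in [(95,110),(95,-110)]:
    a=np.radians(3.07);print("pred",526.7-q[0]*np.cos(a)-q[1]*np.sin(a),301.5-q[0]*np.sin(a)+q[1]*np.cos(a))
# cork rims: near/front crescents in wrist
h=cv2.cvtColor(c["pixels"],cv2.COLOR_RGB2HSV)
E
```

```text
cam [0.42803468 0.30152365 0.40465835]
ball [[501.69196745 302.28644128]]
cap [[561.89909248 246.12462473]]
dome [[553.99317926 361.36478594]]
corner R [[436.02204275 190.43994304]]
corner L [[425.08363045 405.81535884]]
top ball [[503.29127005 301.12731419]] cap [[562.97216587 240.36813025]] dome [[557.59818814 359.59028134]]
pred 425.94518230850065 406.25431595859294
pred 437.72749637239144 186.57004916804686
```

Call:
carry_out --commands '[0,0,-6,0,0,0,8.8,0,0,-12,0,0,0,8.8,0,0,-15.7,0,0,0,8.8,0,0,-15.7,0,0,0,8.8,0,0,-15.7,0,0,0,3,0,0,-15.7,0,0,0,3,0,0,-15.7,0,0,0,3,0,0,-15.7,0,0,0,3,0,0,-15.7,0,0,0,3]' --newtons 20

```text
clock: 2.52
ee_pos: [0.5039, 0.3005, 0.1019]
tool_rot: [0.0, -0.0, 1.0, 0.0]
ft_force: [-0.8, 0.9, 0.2]
finger_gap: 0.456
grasp_force: 0.4
```

Call:
carry_out --commands '[0,0,0,0,0,0,3,0,0,4,0,0,0,3,0,0,9,0,0,0,3,0,0,13,0,0,0,3,0,0,15.5,0,0,0,3,-0.2,-2.5,16,0,0,0,3,-0.7,-7.5,16,0,0,0,3,-1.2,-13.5,16,0,0,0,3,-1.7,-19.5,16,0,0,0,3,-2.2,-25.5,16,0,0,0,3]' --newtons 25

```text
clock: 3.78
ee_pos: [0.4812, 0.0437, 0.2615]
tool_rot: [-0.0, -0.0, 1.0, -0.0]
ft_force: [0.1, -0.3, -1.4]
finger_gap: 0.443
grasp_force: 25.0
```

Call:
carry_out --commands '[-0.5,-6,0,0,0,0,3,-1,-12,0,0,0,0,3,-1.5,-18,0,0,0,0,3,-2,-24,0,0,0,0,3,-2.5,-29.5,0,0,0,0,3,-3,-33.5,0,0,0,0,3,-3.2,-36,0,0,0,0,3,-3.2,-36,0,0,0,0,3,-3.2,-36,0,0,0,0,3]'

```text
clock: 4.9
ee_pos: [0.4499, -0.3137, 0.2615]
tool_rot: [-0.0, -0.0, 1.0, 0.0]
ft_force: [0.2, 0.0, -1.8]
finger_gap: 0.445
grasp_force: 25.0
```

Call:
carry_out --commands '[0,0,-5,0,0,0,3,0,0,-10,0,0,0,3,0,0,-13.5,0,0,0,3,0,0,-15,0,0,0,3,0,0,-15.4,0,0,0,3,0,0,-15.6,0,0,0,3,0,0,-15.6,0,0,0,3,0,0,-15.6,0,0,0,3]'

```text
clock: 5.9
ee_pos: [0.45, -0.3147, 0.1064]
tool_rot: [0.0, -0.0, 1.0, -0.0]
ft_force: [-0.8, 0.8, -1.8]
finger_gap: 0.444
grasp_force: 25.0
```

Call:
carry_out --commands '[0,0,0,0,0,0,6,0,0,0,0,0,0,8.8,0,0,0,0,0,0,8.8,0,0,1,0,0,0,8.8,0,0,4,0,0,0,8.8,0,0,9,0,0,0,8.8,0,0,15,0,0,0,8.8]'

```text
clock: 6.78
ee_pos: [0.4495, -0.3142, 0.2576]
tool_rot: [-0.0, -0.0, 1.0, 0.0]
ft_force: [0.5, -1.0, 0.5]
finger_gap: 0.996
grasp_force: 0.0
```

Call:
carry_out --commands '[11.4,55.9,1,0,0,0,8.8,11.4,55.9,1,0,0,0,8.8,11.4,55.9,1,0,0,0,8.8,11.4,55.9,1,0,0,0,8.8,11.4,55.9,1,0,0,0,8.8,11.4,55.9,1,0,0,0,8.8,11.4,55.9,1,0,0,0,8.8,11.4,55.9,1,0,0,0,8.8,11.4,55.9,1,0,0,0,8.8,11.4,55.9,1,0,0,0,8.8]'

```text
clock: 8.02
ee_pos: [0.5635, 0.2477, 0.2658]
tool_rot: [0.0, -0.002, 1.0, 0.0]
ft_force: [-0.4, 0.4, 0.2]
finger_gap: 0.999
grasp_force: 0.0
```

```bash
python3 - <<'E'
from rig import arm
import cv2,pickle,numpy as np
d={n:arm.read_camera(n) for n in("wrist","scene")};pickle.dump(d,open("w2.pkl","wb"))
cv2.imwrite("pics/w2.png",np.hstack([cv2.resize(d["wrist"]["pixels"],(400,300)),d["scene"]["pixels"][100:400,180:580]])[:,:,::-1]);s=arm.get_state();print(s["ee_pos"],s["tool_rot"],s["clock"])
E
```

```text
[0.56367746 0.24487414 0.26588582] [ 1.61980994e-05 -7.69071847e-04  9.99999697e-01 -1.17324016e-04] 8.125
```

View pics/w2.png

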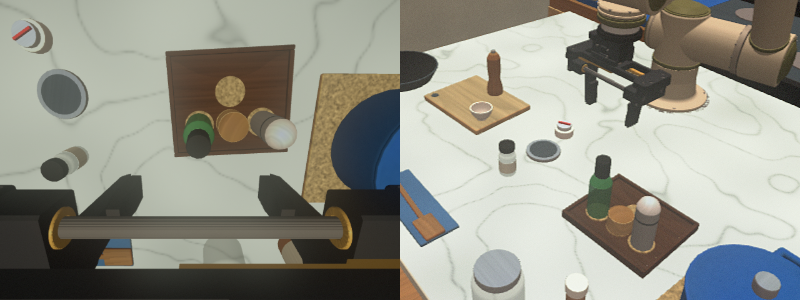

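The mill stands upright on the board (right half, 495,75), and its cork disc is free at (230,91) in the wrist half. I measure that disc and the oil cap.

```bash
python3 - <<'E'
from h import *;import pickle
c=pickle.load(open("w2.pkl","rb"))["wrist"];h=cv2.cvtColor(c["pixels"],cv2.COLOR_RGB2HSV)
def e(m,z,n):
    k=big(m);P=ray(c,k,z).astype(np.float32)*1000;(a,s,t)=cv2.fitEllipse(P);print(n,a,s,cv2.minEnclosingCircle(P))
e(roi(h[...,2]>95,335,110,405,172),.015,"disc")
e(roi(h[...,2]<45,280,200,350,260),.158,"cap")
for y in (140,):print(c["pixels"][y,330:410:6].tolist())
E
```

```text
disc (501.1390686035156, 301.3418884277344) (53.53248596191406, 53.956329345703125) ((500.939453125, 301.3280029296875), 27.620174407958984)Traceback (most recent call last):
  File "<stdin>", line 6, in <module>
  File "<stdin>", line 4, in e
  File "h.py", line 11, in big
    return max(cs,key=cv2.contourArea)[:,0,:]
           ~~~^^^^^^^^^^^^^^^^^^^^^^^^
ValueError: max() iterable argument is empty
```

Call:
carry_out --commands '[0,0,-6,0,0,0,8.8,0,0,-12,0,0,0,8.8,0,0,-14.7,0,0,0,8.8,0,0,-14.7,0,0,0,8.8,0,0,-14.7,0,0,0,2,0,0,-14.7,0,0,0,2,0,0,-14.7,0,0,0,2,0,0,-14.7,0,0,0,2,0,0,-14.7,0,0,0,2,0,0,-14.7,0,0,0,2]' --newtons 25

```text
clock: 9.38
ee_pos: [0.5638, 0.2445, 0.1188]
tool_rot: [0.0, -0.0, 1.0, 0.0]
ft_force: [-0.3, 1.6, -1.1]
finger_gap: 0.356
grasp_force: 25.0
```

```bash
python3 - <<'E'
from rig import arm
s=arm.get_state();print(s["ee_pos"],s["finger_gap"]*88,s["grasp_force"],s["ft_force"])
E
```

```text
[0.56382057 0.24453773 0.1187651 ] 31.310248678285134 25.012251308653504 [-0.27107045  1.6090937  -1.13639875]
```

Call:
carry_out --commands '[0,0,1,0,0,0,2,0,0,5,0,0,0,2,0,0,10,0,0,0,2,0,0,14,0,0,0,2,0,0,16,0,0,0,2,0.1,-2.5,16,0,0,0,2,0.3,-7.5,16,0,0,0,2,0.6,-13.5,16,0,0,0,2,0.9,-19.5,16,0,0,0,2,1.2,-25.5,16,0,0,0,2]'

```text
clock: 10.62
ee_pos: [0.5754, -0.0124, 0.2791]
tool_rot: [-0.0, -0.0, 1.0, -0.0]
ft_force: [1.6, -0.5, -3.1]
finger_gap: 0.356
grasp_force: 25.0
```

Call:
carry_out --commands '[0.3,-6,0,0,0,0,2,0.6,-12,0,0,0,0,2,0.9,-18,0,0,0,0,2,1.2,-24,0,0,0,0,2,1.5,-28.5,0,0,0,0,2,1.8,-32,0,0,0,0,2,1.9,-34.2,0,0,0,0,2,1.9,-34.2,0,0,0,0,2,1.9,-34.2,0,0,0,0,2]'

```text
clock: 11.75
ee_pos: [0.5949, -0.3516, 0.2789]
tool_rot: [-0.0, -0.0, 1.0, 0.0]
ft_force: [-0.1, -0.0, -3.3]
finger_gap: 0.355
grasp_force: 25.0
```

Call:
carry_out --commands '[0,0,-5,0,0,0,2,0,0,-10,0,0,0,2,0,0,-13.5,0,0,0,2,0,0,-15,0,0,0,2,0,0,-15.4,0,0,0,2,0,0,-15.65,0,0,0,2,0,0,-15.65,0,0,0,2,0,0,-15.65,0,0,0,2]'

```text
clock: 12.75
ee_pos: [0.595, -0.3527, 0.123]
tool_rot: [0.0, -0.0, 1.0, -0.0]
ft_force: [-0.0, -0.2, -3.8]
finger_gap: 0.357
grasp_force: 25.0
```

Call:
carry_out --commands '[0,0,-0.05,0,0,0,2,0,0,-0.1,0,0,0,2,0,0,-0.1,0,0,0,5,0,0,-0.1,0,0,0,8.8,0,0,-0.1,0,0,0,8.8,0,0,2,0,0,0,8.8,0,0,6,0,0,0,8.8,0,0,11,0,0,0,8.8,0,0,15,0,0,0,8.8]'

```text
clock: 13.88
ee_pos: [0.5948, -0.3526, 0.2746]
tool_rot: [0.001, -0.0, 1.0, -0.001]
ft_force: [0.0, -0.3, -0.9]
finger_gap: 1.0
grasp_force: 0.0
```

Call:
carry_out --commands '[-3.7,71.4,-1,0,0,0,8.8,-3.7,71.4,-1,0,0,0,8.8,-3.7,71.4,-1,0,0,0,8.8,-3.7,71.4,-1,0,0,0,8.8,-3.7,71.4,-1,0,0,0,8.8,-3.7,71.4,-1,0,0,0,8.8,-3.7,71.4,-1,0,0,0,8.8,-3.7,71.4,-1,0,0,0,8.8,-3.7,71.4,-1,0,0,0,8.8,-3.7,71.4,-1,0,0,0,8.8]'

```text
clock: 15.12
ee_pos: [0.5621, 0.2735, 0.2638]
tool_rot: [0.0, -0.0, 1.0, 0.0]
ft_force: [-0.0, 0.3, -0.1]
finger_gap: 0.996
grasp_force: 0.0
```

```bash
python3 - <<'E'
from rig import arm
s=arm.get_state();print(s["ee_pos"],s["tool_rot"])
E
```

```text
[0.56210772 0.27353908 0.26377606] [ 3.21982738e-04 -4.55165295e-05  9.99999947e-01  2.48009655e-05]
```

Call:
carry_out --commands '[-0.5,6,-1,0,0,0,8.8,-0.5,8.9,-1.2,0,0,0,8.8,-0.5,8.9,-1.2,0,0,0,8.8,-0.5,8.9,-1.2,0,0,0,8.8,-0.5,8.9,-1.2,0,0,0,8.8]'

```text
clock: 15.75
ee_pos: [0.5579, 0.3594, 0.2519]
tool_rot: [0.0, 0.001, 1.0, 0.0]
ft_force: [0.2, 0.5, -0.2]
finger_gap: 0.997
grasp_force: 0.0
```

```bash
python3 - <<'E'
from rig import arm
import cv2,pickle,numpy as np
from h import *
d={n:arm.read_camera(n) for n in("wrist","scene")};pickle.dump(d,open("w3.pkl","wb"))
cv2.imwrite("pics/w3.png",np.hstack([cv2.resize(d["wrist"]["pixels"],(400,300)),d["scene"]["pixels"][100:400,180:580]])[:,:,::-1]);s=arm.get_state();print(s["ee_pos"],s["tool_rot"],s["clock"])
c=d["wrist"];print(-c["R"].T@c["t"]); print([proj(c,(x,y,.015)).round() for x,y in[(.5025,.3008),(.5637,.2455),(.558,.361)]])
E
```

```text
[0.55780843 0.35964356 0.2518543 ] [2.06727666e-04 5.25073707e-04 9.99999839e-01 5.52815314e-05] 15.85
[0.48302685 0.35983302 0.39770206]
[array([266., 153.]), array([220., 208.]), array([321., 203.])]
```

View pics/w3.png

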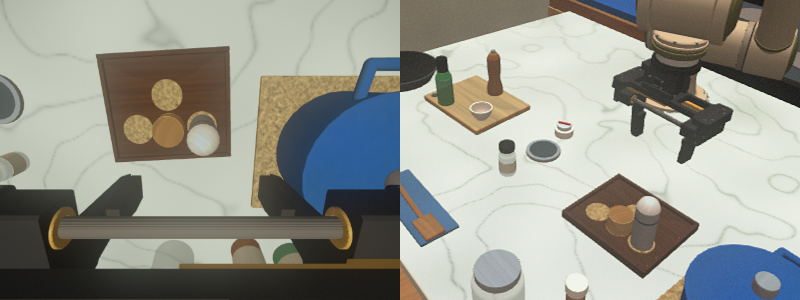

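Oil bottle (445,80) and mill (495,75) stand on the board; the right and front cork discs are free in the wrist half at (138,129) and (166,95). Picking the shaker.

Call:
carry_out --commands '[0,0.1,-6,0,0,0,8.8,0,0.1,-12,0,0,0,8.8,0,0.1,-16,0,0,0,8.8,0,0.1,-17.6,0,0,0,8.8,0,0.1,-17.6,0,0,0,3.5,0,0.1,-17.6,0,0,0,3.5,0,0.1,-17.6,0,0,0,3.5,0,0.1,-17.6,0,0,0,3.5,0,0.1,-17.6,0,0,0,3.5,0,0.1,-17.6,0,0,0,3.5]'

```text
clock: 17.1
ee_pos: [0.5577, 0.3618, 0.0761]
tool_rot: [0.001, -0.0, 1.0, 0.0]
ft_force: [-0.6, 0.8, 3.4]
finger_gap: 0.513
grasp_force: 24.9
```

```bash
python3 - <<'E'
from h import *;import pickle
from rig import arm
s=arm.get_state();print(s["ee_pos"],s["finger_gap"]*88,s["grasp_force"])
c=pickle.load(open("w3.pkl","rb"))["wrist"];h=cv2.cvtColor(c["pixels"],cv2.COLOR_RGB2HSV)
def e(m,z,n):
    k=big(m);P=ray(c,k,z).astype(np.float32)*1000;(a,s,t)=cv2.fitEllipse(P);print(n,a,s)
e(roi(h[...,2]>95,235,118,298,181),.015,"front")
e(roi((h[...,2]>95),190,178,246,238),.015,"right")
E
```

```text
[0.55771248 0.36178886 0.07605269] 45.146052456193715 24.94158278877876
front (504.0697937011719, 300.4886474609375) (64.72150421142578, 70.82423400878906)
right (564.8619995117188, 241.95263671875) (72.92927551269531, 81.05815887451172)
```

Call:
carry_out --commands '[0,0,1,0,0,0,3.5,0,0,5,0,0,0,3.5,0,0,10,0,0,0,3.5,0,0,14.5,0,0,0,3.5,0,0,17,0,0,0,3.5,0,-2.5,17,0,0,0,3.5,-0.3,-7.5,17,0,0,0,3.5,-0.6,-13.5,17,0,0,0,3.5,-0.9,-19.5,17,0,0,0,3.5,-1.2,-25.5,17,0,0,0,3.5]'

```text
clock: 18.35
ee_pos: [0.5449, 0.1046, 0.2458]
tool_rot: [-0.0, -0.0, 1.0, -0.0]
ft_force: [0.9, -0.4, -1.6]
finger_gap: 0.514
grasp_force: 24.9
```

Call:
carry_out --commands '[-0.3,-6,0,0,0,0,3.5,-0.6,-12,0,0,0,0,3.5,-0.9,-18,0,0,0,0,3.5,-1.2,-24,0,0,0,0,3.5,-1.5,-30,0,0,0,0,3.5,-1.8,-36,0,0,0,0,3.5,-2.1,-40.5,0,0,0,0,3.5,-2.3,-43.5,0,0,0,0,3.5,-2.3,-43.5,0,0,0,0,3.5,-2.3,-43.5,0,0,0,0,3.5]'

```text
clock: 19.6
ee_pos: [0.5225, -0.3277, 0.2456]
tool_rot: [-0.0, -0.0, 1.0, 0.0]
ft_force: [0.3, 0.3, -1.3]
finger_gap: 0.511
grasp_force: 24.9
```

Call:
carry_out --commands '[0,0,-5,0,0,0,3.5,0,0,-10,0,0,0,3.5,0,0,-14.5,0,0,0,3.5,0,0,-16,0,0,0,3.5,0,0,-16.4,0,0,0,3.5,0,0,-16.65,0,0,0,3.5,0,0,-16.7,0,0,0,3.5,0,0,-16.7,0,0,0,3.5]'

```text
clock: 20.6
ee_pos: [0.5227, -0.3287, 0.0792]
tool_rot: [0.0, -0.0, 1.0, -0.0]
ft_force: [-0.3, 0.9, -1.5]
finger_gap: 0.516
grasp_force: 24.9
```

Call:
carry_out --commands '[0,0,-0.05,0,0,0,3.5,0,0,-0.1,0,0,0,3.5,0,0,-0.1,0,0,0,6,0,0,-0.1,0,0,0,8.8,0,0,-0.1,0,0,0,8.8,0,0,2,0,0,0,8.8,0,0,6,0,0,0,8.8,0,0,11,0,0,0,8.8,0,0,16.9,0,0,0,8.8]'

```text
clock: 21.72
ee_pos: [0.5221, -0.3282, 0.2485]
tool_rot: [-0.001, -0.0, 1.0, 0.001]
ft_force: [1.2, -0.5, 1.1]
finger_gap: 0.999
grasp_force: 0.0
```

```bash
python3 - <<'E'
from rig import arm
from h import *;import pickle
s=arm.get_state();print(s["ee_pos"])
d={n:arm.read_camera(n) for n in("top","scene")};pickle.dump(d,open("c2.pkl","wb"))
p=d["top"]["pixels"];a=cv2.resize(p[195:300,130:255],None,fx=4,fy=4,interpolation=cv2.INTER_CUBIC)[:,:,::-1]
cv2.imwrite("pics/c2.png",np.hstack([a,cv2.resize(d["scene"]["pixels"][150:290,190:330],(420,420))[:,:,::-1]][:1])) 
b=np.zeros((420,800,3),np.uint8);b[:,:500]=a;b[:300,500:]=d["scene"]["pixels"][100:400,180:480][:,:,::-1];cv2.imwrite("pics/c2.png",b)
E
```

```text
[ 0.52210327 -0.32818894  0.2485112 ]
```

View pics/c2.png

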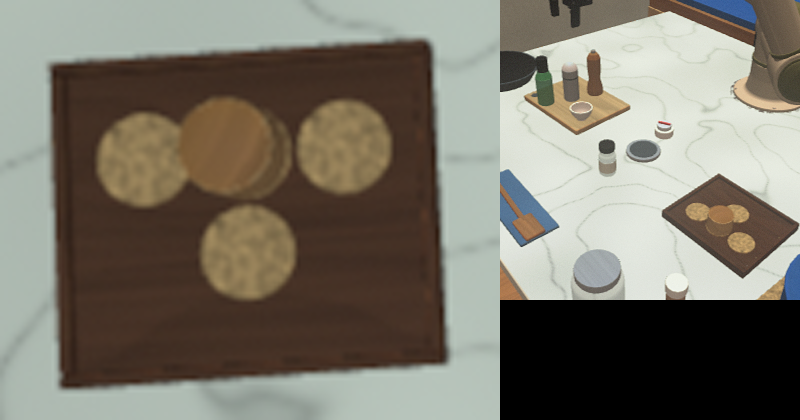

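All three stand on the board. In the top crop the free discs are at (142,160), (344,146) and (249,252), with the cellar at about (225,146).

```bash
python3 - <<'E'
from h import *;import pickle
c=pickle.load(open("c2.pkl","rb"))["top"]
h=cv2.cvtColor(c["pixels"],cv2.COLOR_RGB2HSV)
sub=cv2.resize(h[...,2][195:300,130:255],None,fx=4,fy=4,interpolation=cv2.INTER_CUBIC)
def e(box,z,n):
    k=big(roi(sub>92,*box));k=(k+.5)/4-.5+[130,195];P=ray(c,k,z).astype(np.float32)*1000;print(n,cv2.fitEllipse(P),cv2.minEnclosingCircle(P))
e((290,90,400,205),.015,"right");e((190,202,305,310),.015,"front");e((85,100,178,215),.015,"left(cut)")
# cellar top rim by centre of circle
print("cellar lid",ray(c,(130+224/4-.4,195+145/4-.4),.055)*1000)
# trivet
m=roi(h[...,2]<150,295,228,355,278);P=ray(c,big(m),.01).astype(np.float32)*1000;print("trivet",cv2.fitEllipse(P))
E
```

```text
right ((564.901611328125, 246.83163452148438), (55.069339752197266, 55.248809814453125), 136.4517822265625) ((565.0518188476562, 246.7396240234375), 28.35089874267578)
front ((503.9320373535156, 301.7696533203125), (54.86785125732422, 55.19704818725586), 169.10523986816406) ((503.7950134277344, 301.8891296386719), 28.26873779296875)
left(cut) ((558.717529296875, 365.09521484375), (49.253273010253906, 56.48643493652344), 90.51400756835938) ((558.8427734375, 363.0382995605469), 28.02318000793457)
cellar lid [[561.29529914 304.18617691]]
trivet ((508.6335754394531, -3.677722930908203), (79.08282470703125, 83.74374389648438), 115.73641967773438)
```

Call:
carry_out --commands '[2,6,0,0,0,0,8.8,3.8,12,0,0,0,0,8.8,3.8,18,0,0,0,0,8.8,3.8,24,0,0,0,0,8.8,3.8,29,0,0,0,0,8.8,3.8,32.4,0,0,0,0,8.8,3.8,32.4,0,0,0,0,8.8,3.8,32.4,0,0,0,0,8.8,3.8,32.4,0,0,0,0,8.8]'

```text
clock: 22.95
ee_pos: [0.5605, -0.0056, 0.2472]
tool_rot: [-0.0, 0.001, 1.0, -0.0]
ft_force: [-0.2, 0.6, -0.6]
finger_gap: 0.998
grasp_force: 0.0
```

```bash
python3 - <<'E'
from rig import arm
from h import *;import pickle
print(arm.get_state()["ee_pos"])
c=arm.read_camera("wrist");pickle.dump(c,open("w4.pkl","wb"));cv2.imwrite("pics/w4.png",c["pixels"][:,:,::-1])
h=cv2.cvtColor(c["pixels"],cv2.COLOR_RGB2HSV)
u,v=proj(c,(.51,-.005,.01)).astype(int);print(u,v)
for t in (120,140,155):
    k=big(roi(h[...,2]<t,u-75,max(v-75,0),u+75,v+75));P=ray(c,k,.01).astype(np.float32)*1000;print(t,cv2.fitEllipse(P),cv2.minEnclosingCircle(P))
E
```

```text
[ 0.56048796 -0.00558633  0.24720162]
320 157
120 ((508.2823181152344, -6.27721643447876), (71.4319076538086, 71.65576171875), 152.72926330566406) ((508.38812255859375, -6.365071773529053), 36.34933853149414)
140 ((507.9687805175781, -6.386369705200195), (87.77076721191406, 88.20352935791016), 107.52335357666016) ((508.1678161621094, -6.272789478302002), 44.831687927246094)
155 ((510.29364013671875, -6.236536502838135), (87.13521575927734, 95.66004180908203), 92.32923889160156) ((514.2325439453125, -6.974547863006592), 50.90766906738281)
```

View pics/w4.png

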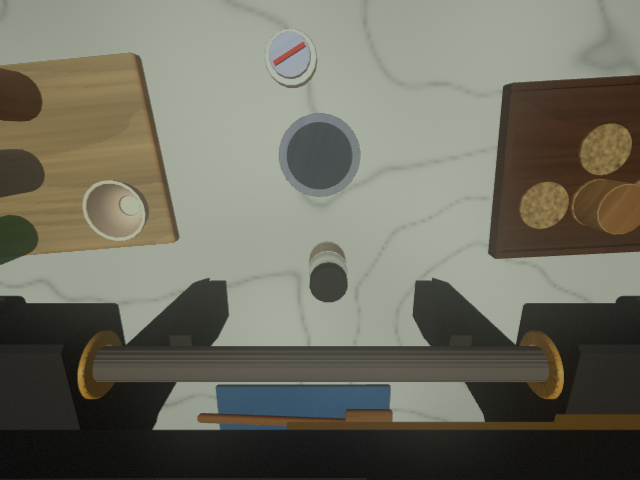

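The trivet is centred at (320,155) and the timer and spice jar sit at (291,56) and (328,272), clear of the gripper. Now the cellar.

Call:
carry_out --commands '[0.1,6,0,0,0,0,8.8,0.1,12,0,0,0,0,8.8,0.1,18,0,0,0,0,8.8,0.1,24,-2,0,0,0,8.8,0.1,28.5,-4,0,0,0,8.8,0.1,30.9,-8,0,0,0,8.8,0.1,30.9,-13,0,0,0,8.8,0.1,30.9,-15,0,0,0,8.8,0.1,30.9,-15,0,0,0,8.8]'

```text
clock: 24.12
ee_pos: [0.5612, 0.3037, 0.096]
tool_rot: [-0.001, 0.0, 1.0, -0.001]
ft_force: [-0.4, 0.9, 0.7]
finger_gap: 0.999
grasp_force: 0.0
```

```bash
python3 - <<'E'
from rig import arm
from h import *
print(arm.get_state()["ee_pos"])
c=arm.read_camera("wrist");cv2.imwrite("pics/w5.png",c["pixels"][:,:,::-1]);print(proj(c,(.5615,.3037,.059)))
E
```

```text
[0.56115912 0.30372984 0.09596369]
[319.52391207 270.76647086]
```

View pics/w5.png

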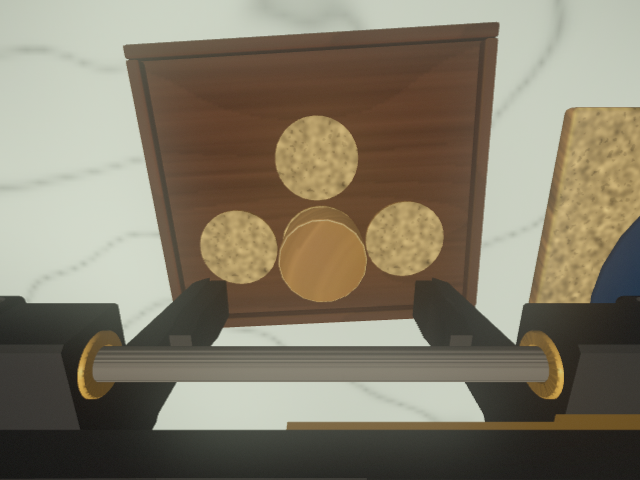

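The close view shows the cellar lid at (323,260) and the cork discs at (316,158), (404,238) and (239,247).

```bash
python3 - <<'E'
from h import *
from rig import arm
c=arm.read_camera("wrist");h=cv2.cvtColor(c["pixels"],cv2.COLOR_RGB2HSV)
print("lid",ray(c,(323,260.5),.052)*1000)
for n,b in dict(front=(270,110,363,204),left=(366,196,448,281),right=(195,204,279,288)).items():
    k=big(roi(h[...,2]>125,*b));P=ray(c,k,.015).astype(np.float32)*1000;print(n,cv2.fitEllipse(P))
E
```

```text
lid [[559.26153794 306.10226631]]
front ((501.3263854980469, 301.4158020019531), (53.53273010253906, 53.60224533081055), 49.44197463989258)
left ((555.9635009765625, 362.4259948730469), (53.33887481689453, 53.82899475097656), 124.76232147216797)
right ((562.3026123046875, 246.68299865722656), (53.42174530029297, 53.679176330566406), 167.5322723388672)
```

Call:
carry_out --commands '[0,0.15,-3,0,0,0,8.8,0,0.15,-6,0,0,0,8.8,0,0.15,-7.4,0,0,0,8.8,0,0.15,-7.4,0,0,0,8.8,0,0.15,-7.4,0,0,0,4,0,0.15,-7.4,0,0,0,4,0,0.15,-7.4,0,0,0,4,0,0.15,-7.4,0,0,0,4,0,0.15,-7.4,0,0,0,4]'

```text
clock: 25.35
ee_pos: [0.5616, 0.306, 0.0238]
tool_rot: [0.0, -0.0, 1.0, -0.0]
ft_force: [-0.6, 0.8, 3.4]
finger_gap: 0.609
grasp_force: 25.0
```

Call:
carry_out --commands '[0,0,1,0,0,0,4,0,0,5,0,0,0,4,0,0,10,0,0,0,4,0,-3,12,0,0,0,4,-1,-8.5,12,0,0,0,4,-2,-14.5,12,0,0,0,4,-3,-20.5,12,0,0,0,4,-4,-26,12,0,0,0,4,-4.8,-29.5,12,0,0,0,4,-5.1,-31.1,12,0,0,0,4]'

```text
clock: 26.6
ee_pos: [0.5102, -0.0064, 0.1439]
tool_rot: [0.0, 0.001, 1.0, 0.0]
ft_force: [0.4, 0.5, -1.4]
finger_gap: 0.605
grasp_force: 25.0
```

Call:
carry_out --commands '[0,0,0,0,0,0,4,0,0,-4,0,0,0,4,0,0,-8.5,0,0,0,4,0,0,-11,0,0,0,4,0,0,-12,0,0,0,4,0,0,-12.3,0,0,0,4,0,0,-12.45,0,0,0,4,0,0,-12.45,0,0,0,4]'

```text
clock: 27.6
ee_pos: [0.5109, -0.0049, 0.0197]
tool_rot: [0.001, -0.0, 1.0, -0.0]
ft_force: [-0.4, -0.2, -0.8]
finger_gap: 0.608
grasp_force: 25.0
```

Call:
carry_out --commands '[0,0,-0.05,0,0,0,4,0,0,-0.1,0,0,0,4,0,0,-0.1,0,0,0,6.5,0,0,-0.1,0,0,0,8.8,0,0,-0.1,0,0,0,8.8,0,0,3,0,0,0,8.8,0,0,8,0,0,0,8.8,0,0,10,0,0,0,8.8,0,0,10,0,0,0,8.8]'

```text
clock: 28.72
ee_pos: [0.5111, -0.0051, 0.12]
tool_rot: [0.001, -0.0, 1.0, -0.0]
ft_force: [-1.2, 0.8, 0.4]
finger_gap: 1.0
grasp_force: 0.0
```

```bash
python3 - <<'E'
from rig import arm
from h import *;import pickle
print(arm.get_state()["ee_pos"])
c=arm.read_camera("wrist");cv2.imwrite("pics/w6.png",c["pixels"][:,:,::-1]);pickle.dump(c,open("w6.pkl","wb"))
print(proj(c,(.508,-.0063,.01)))
E
```

```text
[ 0.51107837 -0.00505962  0.12000819]
[318.236912  230.3585033]
```

View pics/w6.png

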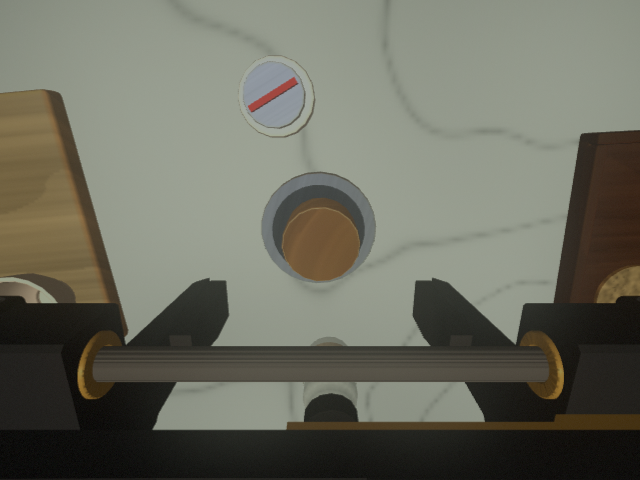

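The cellar stands on the trivet, with the lid at (320.5,244) and the trivet outline centred near (318.5,228). Checking how well it is centred.

```bash
python3 - <<'E'
from h import *;import pickle
c=pickle.load(open("w6.pkl","rb"));h=cv2.cvtColor(c["pixels"],cv2.COLOR_RGB2HSV)
k=big(roi(h[...,2]<150,245,165,395,292));P=ray(c,k,.01).astype(np.float32)*1000;print(cv2.fitEllipse(P),cv2.minEnclosingCircle(P))
k=big(roi((h[...,1]>90)&(h[...,2]>85),275,205,368,290));P=ray(c,k,.047).astype(np.float32)*1000;print(cv2.minAreaRect(P),cv2.boundingRect(k),ray(c,(320.5,244),.047)*1000)
E
```

```text
((510.9852600097656, -3.489475965499878), (91.31574249267578, 101.18073272705078), 129.91812133789062) ((510.00738525390625, 3.0825603008270264), 55.11248779296875)
((506.9276123046875, -4.564157485961914), (53.0479736328125, 52.01336669921875), 0.06417153030633926) (282, 205, 78, 76) [[507.1033474   -4.53890739]]
```

Offset is about 1–2 mm, good. Now back to the shaker.

Call:
carry_out --commands '[0,0,6,0,0,0,8.8,0,0,12,0,0,0,8.8,0.3,-6,13,0,0,0,8.8,0.6,-12,13,0,0,0,8.8,0.9,-18,13,0,0,0,8.8,1.2,-24,13,0,0,0,8.8,1.3,-29.5,13,0,0,0,8.8,1.3,-32.3,13,0,0,0,8.8,1.3,-32.3,13,0,0,0,8.8,1.3,-32.3,13,0,0,0,8.8]'

```text
clock: 30.02
ee_pos: [0.5235, -0.327, 0.2479]
tool_rot: [-0.001, -0.0, 1.0, 0.001]
ft_force: [-0.0, 0.6, -0.2]
finger_gap: 0.996
grasp_force: 0.0
```

Call:
carry_out --commands '[0,0,-6,0,0,0,8.8,0,0,-12,0,0,0,8.8,0,0,-16,0,0,0,8.8,0,0,-17,0,0,0,8.8,0,0,-17,0,0,0,3.5,0,0,-17,0,0,0,3.5,0,0,-17,0,0,0,3.5,0,0,-17,0,0,0,3.5,0,0,-17,0,0,0,3.5,0,0,-17,0,0,0,3.5]'

```text
clock: 31.28
ee_pos: [0.5237, -0.328, 0.0794]
tool_rot: [0.0, -0.0, 1.0, -0.0]
ft_force: [-0.6, 1.3, 4.0]
finger_gap: 0.52
grasp_force: 25.0
```

Call:
carry_out --commands '[0,0,1,0,0,0,3.5,0,0,5,0,0,0,3.5,0,0,10,0,0,0,3.5,0,0,14.5,0,0,0,3.5,0,0,17,0,0,0,3.5,0,2.5,17,0,0,0,3.5,0.3,7.5,17,0,0,0,3.5,0.6,13.5,17,0,0,0,3.5,0.9,19.5,17,0,0,0,3.5,1.2,25.5,17,0,0,0,3.5]'

```text
clock: 32.52
ee_pos: [0.5351, -0.0711, 0.2494]
tool_rot: [0.0, 0.0, 1.0, -0.0]
ft_force: [0.3, -0.7, -1.3]
finger_gap: 0.518
grasp_force: 25.0
```

Call:
carry_out --commands '[0.3,6,0,0,0,0,3.5,0.6,12,0,0,0,0,3.5,0.9,18,0,0,0,0,3.5,1.2,24,0,0,0,0,3.5,1.5,30,0,0,0,0,3.5,1.8,36,0,0,0,0,3.5,2.1,40.5,0,0,0,0,3.5,2.3,43.6,0,0,0,0,3.5,2.3,43.6,0,0,0,0,3.5,2.3,43.6,0,0,0,0,3.5]'

```text
clock: 33.78
ee_pos: [0.5585, 0.3622, 0.249]
tool_rot: [-0.0, 0.0, 1.0, -0.0]
ft_force: [0.0, -0.9, -1.0]
finger_gap: 0.512
grasp_force: 25.0
```

Call:
carry_out --commands '[0,0,-5,0,0,0,3.5,0,0,-10,0,0,0,3.5,0,0,-14.5,0,0,0,3.5,0,0,-16.5,0,0,0,3.5,0,0,-16.9,0,0,0,3.5,0,0,-17.1,0,0,0,3.5,0,0,-17.2,0,0,0,3.5,0,0,-17.2,0,0,0,3.5,0,0,-17.2,0,0,0,3.5]'

```text
clock: 34.9
ee_pos: [0.5586, 0.3631, 0.0774]
tool_rot: [0.0, -0.0, 1.0, 0.0]
ft_force: [-0.8, 0.1, -2.3]
finger_gap: 0.513
grasp_force: 25.0
```

Call:
carry_out --commands '[0,0,-0.05,0,0,0,3.5,0,0,-0.12,0,0,0,3.5,0,0,-0.12,0,0,0,3.5,0,0,-0.12,0,0,0,6,0,0,-0.12,0,0,0,8.8,0,0,-0.12,0,0,0,8.8,0,0,2,0,0,0,8.8,0,0,7,0,0,0,8.8,0,0,12,0,0,0,8.8,0,0,18,0,0,0,8.8]'

```text
clock: 36.15
ee_pos: [0.558, 0.3628, 0.258]
tool_rot: [-0.001, -0.0, 1.0, -0.0]
ft_force: [-0.9, 0.6, 1.3]
finger_gap: 1.0
grasp_force: 0.0
```

```bash
python3 - <<'E'
from rig import arm
from h import *;import pickle
print(arm.get_state()["ee_pos"])
c=arm.read_camera("wrist");pickle.dump(c,open("w7.pkl","wb"));cv2.imwrite("pics/w7.png",cv2.resize(c["pixels"][120:320,140:420],None,fx=2.8,fy=2.8)[:,:,::-1])
E
```

```text
[0.55804825 0.36282936 0.25799408]
```

View pics/w7.png

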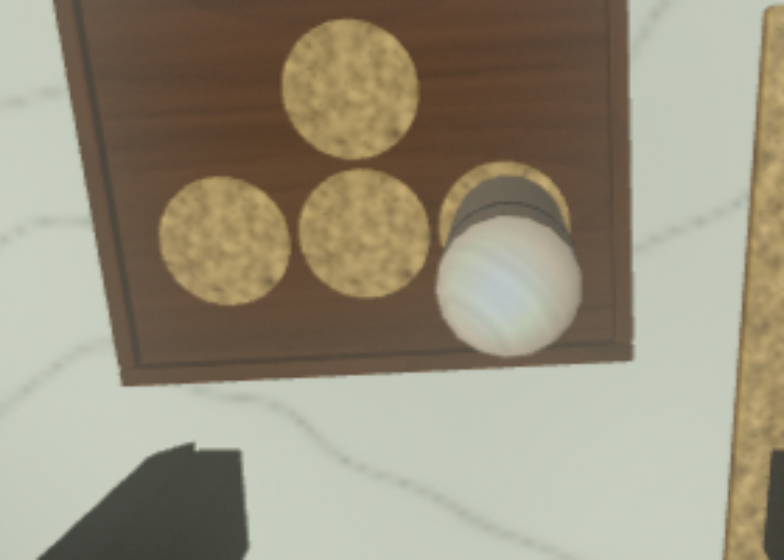

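The shaker stands on its disc with an even cork crescent (505,200). Next the oil bottle.

Call:
carry_out --commands '[0.3,-6,0,0,0,0,8.8,0.6,-12,0,0,0,0,8.8,0.9,-18,0,0,0,0,8.8,1.2,-24,0,0,0,0,8.8,1.5,-30,0,0,0,0,8.8,1.8,-36,0,0,0,0,8.8,2.1,-42,0,0,0,0,8.8,2.4,-48,0,0,0,0,8.8,2.7,-54,0,0,0,0,8.8,3,-60,0,0,0,0,8.8]'

```text
clock: 37.45
ee_pos: [0.5883, -0.239, 0.2568]
tool_rot: [0.0, -0.0, 1.0, -0.0]
ft_force: [0.2, -0.3, 0.8]
finger_gap: 0.995
grasp_force: 0.0
```

Call:
carry_out --commands '[0.3,-6,0,0,0,0,8.8,0.7,-10,0,0,0,0,8.8,0.7,-11.5,-4,0,0,0,8.8,0.7,-11.5,-9,0,0,0,8.8,0.7,-11.5,-12.5,0,0,0,8.8,0.7,-11.5,-13.4,0,0,0,8.8,0.7,-11.5,-13.4,0,0,0,8.8]'

```text
clock: 38.33
ee_pos: [0.5957, -0.3521, 0.1237]
tool_rot: [0.0, -0.0, 1.0, -0.0]
ft_force: [0.3, -0.2, 0.4]
finger_gap: 1.0
grasp_force: 0.0
```

Call:
carry_out --commands '[0,0,0,0,0,0,2,0,0,0,0,0,0,2,0,0,0,0,0,0,2,0,0,0,0,0,0,2,0,0,0,0,0,0,2,0,0,0,0,0,0,2,0,0,0,0,0,0,2]'

```text
clock: 39.2
ee_pos: [0.5955, -0.352, 0.123]
tool_rot: [-0.0, -0.0, 1.0, -0.0]
ft_force: [0.1, -0.7, 0.0]
finger_gap: 0.354
grasp_force: 25.0
```

Call:
carry_out --commands '[0,0,1,0,0,0,2,0,0,5,0,0,0,2,0,0,10,0,0,0,2,0,0,14,0,0,0,2,0,0,16,0,0,0,2,-0.1,2.5,16,0,0,0,2,-0.3,7.5,16,0,0,0,2,-0.6,13.5,16,0,0,0,2,-0.9,19.5,16,0,0,0,2,-1.2,25.5,16,0,0,0,2]'

```text
clock: 40.45
ee_pos: [0.5829, -0.095, 0.2833]
tool_rot: [0.0, -0.0, 1.0, 0.0]
ft_force: [0.3, -0.0, -2.5]
finger_gap: 0.354
grasp_force: 25.0
```

Call:
carry_out --commands '[-0.3,6,0,0,0,0,2,-0.6,12,0,0,0,0,2,-0.9,18,0,0,0,0,2,-1.2,24,0,0,0,0,2,-1.5,28.5,0,0,0,0,2,-1.8,32,0,0,0,0,2,-1.9,34.3,0,0,0,0,2,-1.9,34.3,0,0,0,0,2,-1.9,34.3,0,0,0,0,2]'

```text
clock: 41.58
ee_pos: [0.5645, 0.2454, 0.2831]
tool_rot: [-0.0, 0.0, 1.0, -0.0]
ft_force: [-0.2, -0.3, -3.8]
finger_gap: 0.357
grasp_force: 25.0
```

Call:
carry_out --commands '[0,0,-5,0,0,0,2,0,0,-10,0,0,0,2,0,0,-13.5,0,0,0,2,0,0,-15.3,0,0,0,2,0,0,-15.9,0,0,0,2,0,0,-16.2,0,0,0,2,0,0,-16.3,0,0,0,2,0,0,-16.3,0,0,0,2]'

```text
clock: 42.58
ee_pos: [0.5647, 0.2461, 0.1206]
tool_rot: [0.0, -0.0, 1.0, 0.0]
ft_force: [-0.3, 0.2, -2.8]
finger_gap: 0.355
grasp_force: 25.0
```

Call:
carry_out --commands '[0,0,-0.05,0,0,0,2,0,0,-0.12,0,0,0,2,0,0,-0.12,0,0,0,2,0,0,-0.12,0,0,0,5,0,0,-0.12,0,0,0,8.8,0,0,-0.12,0,0,0,8.8,0,0,2,0,0,0,8.8,0,0,7,0,0,0,8.8,0,0,12,0,0,0,8.8,0,0,14,0,0,0,8.8]'

```text
clock: 43.82
ee_pos: [0.565, 0.2462, 0.2632]
tool_rot: [0.002, -0.0, 1.0, 0.001]
ft_force: [-0.3, 0.4, -0.6]
finger_gap: 0.996
grasp_force: 0.0
```

Call:
carry_out --commands '[-0.8,-6,0,0,0,0,8.8,-1.9,-12,0,0,0,0,8.8,-3,-18,0,0,0,0,8.8,-4.2,-24,0,0,0,0,8.8,-5.4,-30,0,0,0,0,8.8,-6.6,-36,0,0,0,0,8.8,-7.8,-42,0,0,0,0,8.8,-9,-48,0,0,0,0,8.8,-10.5,-53.5,0,0,0,0,8.8,-11.4,-56,0,0,0,0,8.8]'

```text
clock: 45.08
ee_pos: [0.4494, -0.3165, 0.2596]
tool_rot: [-0.0, 0.001, 1.0, 0.0]
ft_force: [0.9, 1.0, 0.3]
finger_gap: 0.999
grasp_force: 0.0
```

Call:
carry_out --commands '[0,0,0,0,0,0,8.8,0,0,0,0,0,0,8.8,0,0,0,0,0,0,8.8]'

```text
clock: 45.45
ee_pos: [0.451, -0.3129, 0.2601]
tool_rot: [0.0, -0.001, 1.0, -0.0]
ft_force: [-0.1, 0.5, -0.7]
finger_gap: 0.999
grasp_force: 0.0
```

Call:
carry_out --commands '[-0.1,-0.15,-6,0,0,0,8.8,-0.1,-0.15,-12,0,0,0,8.8,-0.1,-0.15,-15.45,0,0,0,8.8,-0.1,-0.15,-15.45,0,0,0,8.8,-0.1,-0.15,-15.45,0,0,0,3,-0.1,-0.15,-15.45,0,0,0,3,-0.1,-0.15,-15.45,0,0,0,3,-0.1,-0.15,-15.45,0,0,0,3,-0.1,-0.15,-15.45,0,0,0,3,-0.1,-0.15,-15.45,0,0,0,3]'

```text
clock: 46.7
ee_pos: [0.4495, -0.3154, 0.1056]
tool_rot: [0.0, -0.0, 1.0, 0.0]
ft_force: [-0.1, 0.1, -0.0]
finger_gap: 0.44
grasp_force: 24.9
```

Call:
carry_out --commands '[0,0,0,0,0,0,3,0,0,0,0,0,0,3]'

```text
clock: 46.95
ee_pos: [0.4495, -0.3155, 0.1056]
tool_rot: [0.0, -0.0, 1.0, -0.0]
ft_force: [-0.1, 1.4, 1.8]
finger_gap: 0.438
grasp_force: 24.9
```

Call:
carry_out --commands '[0,0,1,0,0,0,3,0,0,5,0,0,0,3,0,0,10,0,0,0,3,0,0,14,0,0,0,3,0,0,16,0,0,0,3,0.2,2.5,16,0,0,0,3,0.7,7.5,16,0,0,0,3,1.2,13.5,16,0,0,0,3,1.7,19.5,16,0,0,0,3,2.2,25.5,16,0,0,0,3]'

```text
clock: 48.2
ee_pos: [0.4712, -0.0586, 0.266]
tool_rot: [0.0, 0.0, 1.0, -0.0]
ft_force: [0.9, 0.2, -1.0]
finger_gap: 0.445
grasp_force: 24.9
```

Call:
carry_out --commands '[0.5,6,0,0,0,0,3,1,12,0,0,0,0,3,1.5,18,0,0,0,0,3,2,24,0,0,0,0,3,2.5,29.5,0,0,0,0,3,3,33.5,0,0,0,0,3,3.2,36.2,0,0,0,0,3,3.2,36.2,0,0,0,0,3,3.2,36.2,0,0,0,0,3]'

```text
clock: 49.32
ee_pos: [0.5035, 0.3008, 0.2656]
tool_rot: [-0.0, 0.0, 1.0, -0.0]
ft_force: [-0.2, -0.8, -2.1]
finger_gap: 0.443
grasp_force: 24.9
```

Call:
carry_out --commands '[0,0,-5,0,0,0,3,0,0,-10,0,0,0,3,0,0,-13.5,0,0,0,3,0,0,-15.3,0,0,0,3,0,0,-15.9,0,0,0,3,0,0,-16.2,0,0,0,3,0,0,-16.3,0,0,0,3,0,0,-16.3,0,0,0,3]'

```text
clock: 50.32
ee_pos: [0.5037, 0.3016, 0.103]
tool_rot: [0.0, -0.0, 1.0, 0.0]
ft_force: [0.9, 0.4, -2.1]
finger_gap: 0.439
grasp_force: 24.9
```

Call:
carry_out --commands '[-0.05,0,-0.05,0,0,0,3,-0.05,0,-0.1,0,0,0,3,-0.05,0,-0.1,0,0,0,3,-0.05,0,-0.1,0,0,0,5,-0.05,0,-0.1,0,0,0,8.8,-0.05,0,-0.1,0,0,0,8.8,-0.05,0,2,0,0,0,8.8,-0.05,0,7,0,0,0,8.8,-0.05,0,12,0,0,0,8.8,-0.05,0,17,0,0,0,8.8]'

```text
clock: 51.58
ee_pos: [0.5027, 0.3015, 0.2741]
tool_rot: [-0.0, -0.0, 1.0, -0.0]
ft_force: [0.3, 0.0, -0.0]
finger_gap: 1.001
grasp_force: 0.0
```

Call:
carry_out --commands '[-4,-4,1,0,0,0,8.8,-8,-8,1,0,0,0,8.8,-12,-12,1,0,0,0,8.8,-12,-16,1,0,0,0,8.8,-12,-16,1,0,0,0,8.8,-12,-16,1,0,0,0,8.8]'

```text
clock: 52.32
ee_pos: [0.3831, 0.1419, 0.2825]
tool_rot: [0.0, 0.0, 1.0, 0.0]
ft_force: [-0.0, 0.1, 1.1]
finger_gap: 0.997
grasp_force: 0.0
```

```bash
python3 - <<'E'
from rig import arm
from h import *
t=arm.read_camera("top");s=arm.read_camera("scene")
b=np.zeros((560,800,3),np.uint8)
b[:285,:540]=cv2.resize(t["pixels"][195:300,130:330],(540,285));b[285:560,:640]=cv2.resize(s["pixels"][185:385,190:500][20:153],(640,275))
cv2.imwrite("pics/end.png",b[:,:,::-1]);print(arm.get_state()["ee_pos"])
E
```

```text
[0.38308816 0.14227314 0.28235094]
```

View pics/end.png

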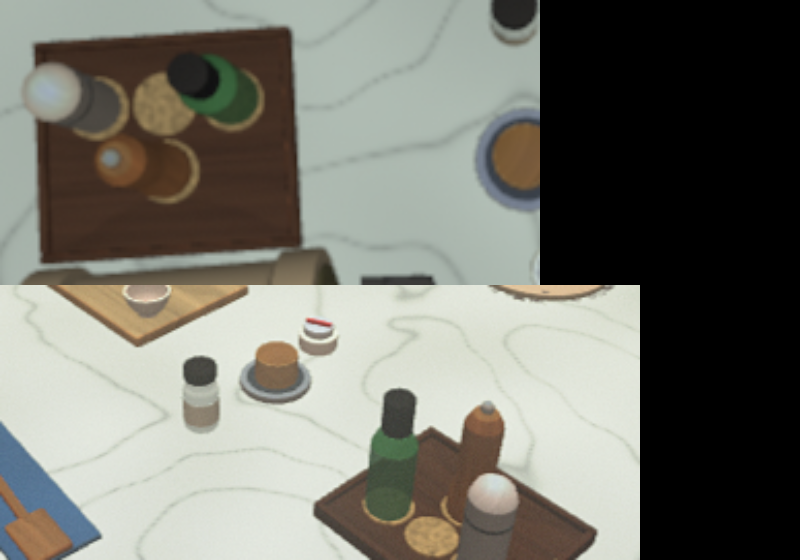

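The final view shows all three upright on their discs with even cork rims, the cellar centred on the trivet, and the rest undisturbed.

```bash
python3 -c "
from rig import arm
print(arm.finish_job())"
```

```text
the job is handed in; nothing more can be done
None
```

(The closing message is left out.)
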